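# Start the next heat from the race desk

### The job

Start the next slot-car heat with light presses of a fingertip, in this order: tap the reset key of the lap counter (the right-hand one of its three keys as you face its display), then switch the track power on by pressing down the raised half of the rocker on the power box, then tap the big mushroom start button on the start box. Let each one go before the next and finish with the hand clear. Press no other key, do not shove, tilt or lift the three boxes, and leave the cars, tools and other things on the desk where they are.

Things in the scene. Friction and masses are not known exactly. Their poses are not given: they have to be found in the camera images.
- lap_counter: lap counter, a loose grey plastic desk box on rubber feet, 130 deep (x) x 180 wide (y), about 0.8 kg. The front part is a flat key deck 40 mm high with a row of three equal round black keys; the back part, from 15 mm behind the box's centre, is a sloping dark twin display 88 mm high. Origin at the centre of its underside; its x axis points from the key side to the display side, y to the left as one faces the display, z up
- lap_reset_top (a point): centre of the top face of the reset key: the key at the right-hand end of the row as one faces the display (the -y end). Round black cap, 24 mm across, its top 11 mm above the deck and 51 mm above the table. The keys stand 50 mm apart. The point moves with the key
- lap_reset (a joint): travel of the reset key, 0 up to 0.008 m fully down; springs back; it starts to move at about 2.6 N, is half way at 5.5 N and fully down at 8.5 N; it counts as tapped beyond 0.0025 m
- lap_pause (a joint): travel of the middle key of the lap counter (same size and spring); not to be pressed
- lap_mode (a joint): travel of the left-hand key of the lap counter (same size and spring); not to be pressed
- power_box: track power box, a loose grey steel box on rubber feet, 125 deep (x) x 160 wide (y), lid 66 mm above the table, about 1.8 kg. Two meters and two terminals on its front face, a row of aluminium fins 10 mm high along the back edge of the lid (from 39 mm behind its centre), and a white rocker switch on the lid. Origin at the centre of its underside; x points from the meter side to the fin side, y to the left as one faces the meters, z up
- rocker_high_half (a point): where to press the rocker: centre line of its raised half (the half towards the fins, +x of the box), 22 mm from the pivot, on its top face, about 87 mm above the table while off. The rocker is a white paddle 56 long (along the box's x) x 30 wide in a white plate 82 x 52 mm, pivoting at its middle. The point moves with the paddle and sinks about 7 mm when it is switched on
- rocker (a joint): rocker angle: 0 = off (half towards the fins up), 0.32 rad = on (that half down). A stiff pivot without a spring: it turns under about 1.5 N at the listed point, stays where it is left, and counts as on beyond 0.2 rad, so press until it stops
- start_box: start box, a loose aluminium box on rubber feet, 98 deep (x) x 143 wide (y), lid 52 mm above the table, about 0.7 kg. On the lid stand a large black mushroom button and a small black key, 70 mm apart along y. Origin at the centre of its underside; x points away from the robot at yaw 0, z up; the mushroom is on the +y side
- start_button_top (a point): centre of the top of the start button, a black mushroom head 42 mm across, its top 24.5 mm above the lid and 76.5 mm above the table. The point moves with the button
- start_button (a joint): travel of the start button, 0 up to 0.008 m fully down; springs back; it starts to move at about 2.6 N, is half way at 5.5 N and fully down at 8.5 N; it counts as tapped beyond 0.0025 m
- call_key (a joint): travel of the small key of the start box (20 mm across, top 11 mm above the lid, 0.008 m travel); not to be pressed
- coupe_car: white model car, 140 x 62 x 36 mm, behind the lap counter; origin at the centre of its underside
- prototype_car: blue model car with a fin, 140 x 62 x 37 mm, in front of the power box; origin at the centre of its underside
- controller: black pistol-shaped hand controller lying on its side in front of the start box, about 100 x 85 x 30 mm; origin under its middle
- screwdriver: screwdriver, 150 mm long, lying in front of the lap counter; origin under its middle
- tyre_bottle: small bottle, 34 mm across, 85 mm high, standing to the left (+y) of the start box; origin at the centre of its foot
- mug: white mug, 78 mm across, 88 mm high, behind the small-key end of the start box; origin at the centre of its foot
- braid_tin: low round steel tin, 52 mm across, 32 mm high, behind the power box; origin at the centre of its foot
Things that resemble listed ones, but are neither listed nor needed, are in the scene too. What is shaped like the power_box but red is not meant.

How it is judged:
On the way, in this order (a step that is already met when the one before it is completed fails the run):
1. the reset key of the lap counter is tapped with the fingers while the track power is off (value of joint lap_reset above 0.0025 m and contact force between the fingers and lap_counter above 0.3 N and value of joint rocker below 0.16 rad), for 0.02 s.
2. the rocker is pressed on with the fingers (contact force between the fingers and power_box above 0.3 N and value of joint rocker above 0.2 rad and value of joint lap_reset below 0.001 m), for 0.02 s.
3. the start button is tapped with the fingers, with the rocker released and on (value of joint start_button above 0.0025 m and contact force between the fingers and start_box above 0.3 N and value of joint rocker above 0.2 rad and contact force between the fingers and power_box below 0.2 N), for 0.02 s.
At the end, for the whole second after the job is handed in: The rocker is on (past 0.2 rad of 0.32), every key is up again (within 1 mm), the three boxes stand flat within 15 mm of where they were, and every other thing on the desk is within 20 mm of where it was (value of joint rocker above 0.2 rad and value of joint each of lap_reset, lap_pause, lap_mode, start_button, call_key below 0.001 m and distance of each of lap_counter, power_box, start_box from where it was at the start of the episode below 0.015 m and angle between each of lap_counter, power_box, start_box's own z axis and vertical below 0.05 rad and distance of each of coupe_car, prototype_car, controller, screwdriver, tyre_bottle, mug, braid_tin from where it was at the start of the episode below 0.02 m); the robot touches nothing.
It fails at once if another key of the lap counter or the small key of the start box is pressed (beyond 2.5 mm) (value of joint any of lap_pause, lap_mode, call_key above 0.0025 m).
It fails at once if out of order: the start button is pressed while the track power is off, or the reset key after it is on ((value of joint start_button above 0.0025 m and value of joint rocker below 0.2 rad) or (value of joint lap_reset above 0.0025 m and value of joint rocker above 0.2 rad)).
It fails at once if a box is pressed harder than 30 N (a light press needs 3 to 6 N) (contact force between any of the arm, the fingers and lap_counter above 30 N or contact force between any of the arm, the fingers and power_box above 30 N or contact force between any of the arm, the fingers and start_box above 30 N).
It fails at once if a box is shoved more than 15 mm, tilted by more than 0.1 rad or lifted off the table (distance of any of lap_counter, power_box, start_box from where it was at the start of the episode above 0.015 m or angle between any of lap_counter, power_box, start_box's own z axis and vertical above 0.1 rad or height (world z) of any of lap_counter, power_box, start_box above 0.008 m).
It fails at once if another thing on the desk is moved by more than 20 mm, lifted or tipped over (distance of any of coupe_car, prototype_car, controller, screwdriver, tyre_bottle, mug, braid_tin from where it was at the start of the episode above 0.02 m or angle between any of tyre_bottle, mug's own z axis and vertical above 0.35 rad).
It also fails if it takes over 48 s, if anything falls off the work surface, if the arm or the gripper's body presses on something with over 40 N, if the wrist force passes 120 N, or if a joint passes its speed limit or range.

### The arm

A 7-joint arm with a two-finger parallel gripper is mounted at the origin on the work surface. World frame = base frame: x ahead of the robot, y to its left, z up, the work surface at z = 0. Lengths are in m, angles in rad, forces in N, time in s.
With the tool pointing down it reaches from about 0.425 to 0.875 m from the base axis. Payload 4.7 kg.
Tool frame: the origin (TCP) lies midway between the tips of the shut fingers; the grasp point (between the pads) lies 19 mm behind it; y points along the fingers, z is the direction in which the jaws open and shut, and the axes are right-handed (so a half turn about y gives the same grasp; the last joint's range is limited). The gripper opens to 87 mm and grips with 3 to 60 N. Pads are 19 mm wide; open, the fingers measure 117 mm over their backs; the gripper's body (75 mm by 190 mm) begins 51 mm behind the grasp point.
Start: joints at [1.302, 0.321, -0.07, 1.45, 0.023, 1.371, -0.057], TCP at [0.181, -0.624, 0.223] pointing down, gripper open.
Joint ranges: [-2.86, 2.86], [-0.3, 2.09], [-1.38, 1.24], [0.06, 2.45], [-1.56, 4.7], [0.09, 2.05], [-2.69, 2.69]. Speed limits (rad/s): [2.57, 2.57, 3.14, 3.14, 3.14, 3.14, 3.14].

### API

Orientations are given as a rotation vector (axis times angle).
In Python, from bench import ctrl gives the robot as it stands.
- The arm moves only by the tool play_rows, never from a script. Its arguments are lists of equal length, an entry for each row: "translation": the shift along the tool's x, y, z in mm, a list of three; "turn": the turn, a rotation vector about the tool's x, y, z in rad, a list of three; "fingers": the opening, from -1 (shut) to 1 (fully open), so that 0 is half open. In form: {"translation": [[dx, dy, dz], ...], "turn": [[wx, wy, wz], ...], "fingers": [fingers, ...]}. A call has exactly 10 rows; each row shifts and turns the commanded pose from where the row before left it, along the tool's axes as they then stand; what a row does not reach is not made up. A row lasts 1/12 s, in which the tool goes at most 41.7 mm and 7.16 degrees, less where a joint would pass 70% of its speed; a pose out of reach is approached as far as the arm can. A call with a gripper value outside its range is refused whole. The fingers move at their own pace and stop on an object; "grip_force" is the grip in N (left out, the last holds). Time passes only in rows, so rows that do not move let the fingers close, or fill a call up. It gives the time, the measured TCP pose, the force and the opening at its end, in the units of the state.
- ctrl.get_state(): the state, without advancing time (a new reading comes with each control period).
- ctrl.get_image(name): name is "side" or "top" or "wrist"; returns the picture (384x512x3 uint8, blue, green, red); there is no depth.
- ctrl.camera_info(name): a dict with "camera_matrix" (3x3 intrinsics, pixels), "k1" (the pictures are not rectified: a ray, as slopes to the right and down, at radius r is drawn at 1 + k1 r^2 times it, then the intrinsics apply), "R" (3x3) and "t" (3): a world point X has camera coordinates R X + t. Camera axes: x right, y down, z forward; pixel columns grow to the right and rows downward; lengths in m; the calibration is good to about 2 mm. A picture is of the moment at which its call begins: read the wrist's pose just before it. camera_info takes no time and is no camera call; for the wrist camera it gives the pose at the moment of the call.
- ctrl.close_job(): hands the job in, once; it reports no verdict.
The state is a dict: "time": time; "joint_positions": joint angles; "qd": joint speeds; "joint_torque": joint torques, N m; "position": TCP position; "tool_rot": TCP orientation; "ft_force": force on the tool from outside, world axes, zero at the start; "torque": the same for the moment, N m; "grip_width": opening from 0.0 (shut) to 1.0 (fully open).
Only numpy, scipy, OpenCV 4.12 (cv2) and the standard library are available. Lean on these libraries where they do the work, as an engineer would, in place of code of your own. Each camera call takes 0.05 s, during which the arm holds its last target.

## Working session

There is one attempt and no reset: what is moved stays moved. The work goes in short steps, Python scripts to look and compute and a tool call to move; the robot and the scene stay as the last step left them, time stands still between calls to the robot, and variables do not carry over. Pictures are saved under pics/ and viewed, and the job is handed in when it is done.

Besides the shell and the picture viewer there is one more tool, called after "Call:" by a JSON object that holds its "op" and its "data", one argument or row to a line. play_rows: Moves the arm, as the interface text tells. Its arguments: {"type":"object","properties":{"translation":{"type":"array"},"turn":{"type":"array"},"fingers":{"type":"array"},"grip_force":{"type":"number"}},"required":["translation","turn","fingers"]}

```bash
ls; mkdir -p pics
python3 - <<'E'
from bench import ctrl
import cv2
s=ctrl.get_state(); print({k:s[k] for k in ("time","position","tool_rot","grip_width","ft_force")})
for n in("top","side"):
    cv2.imwrite(f"pics/{n}0.png",ctrl.get_image(n)); print(n,ctrl.camera_info(n))
E
```

```text
pics
{'time': 0.0, 'position': array([ 0.18115753, -0.62366832,  0.22148252]), 'tool_rot': array([-0.29500933,  2.07194213, -2.0680386 ]), 'grip_width': 0.9976109363910733, 'ft_force': array([-0.18571582, -0.1340833 ,  0.07314304])}
top {'camera_matrix': array([[410.51594997,   0.        , 258.14767978],
       [  0.        , 410.51594997, 191.14277638],
       [  0.        ,   0.        ,   1.        ]]), 'k1': -0.03791510244888389, 'R': array([[-0.02108287, -0.9995684 ,  0.02045815],
       [-0.99544626,  0.01908443, -0.0933945 ],
       [ 0.09296376, -0.02233401, -0.99541897]]), 't': array([0.02159275, 0.46986457, 1.29474429])}
side {'camera_matrix': array([[423.0486995 ,   0.        , 259.06274438],
       [  0.        , 423.0486995 , 192.6653199 ],
       [  0.        ,   0.        ,   1.        ]]), 'k1': -0.11994156747446182, 'R': array([[-8.77452470e-01, -4.79663155e-01, -6.49377972e-04],
       [-2.75478187e-01,  5.05042284e-01, -8.17951136e-01],
       [ 3.92668985e-01, -7.17534354e-01, -5.75287335e-01]]), 't': array([0.4204501 , 0.1986093 , 0.92646233])}
```

View pics/top0.png

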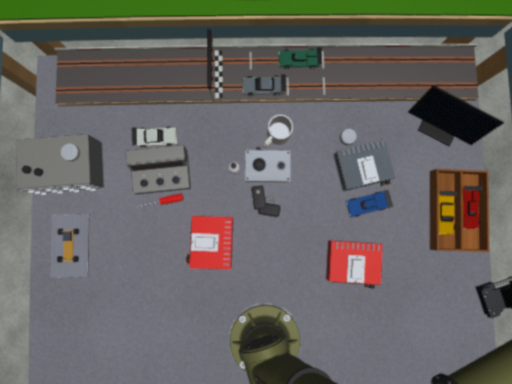

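View pics/side0.png

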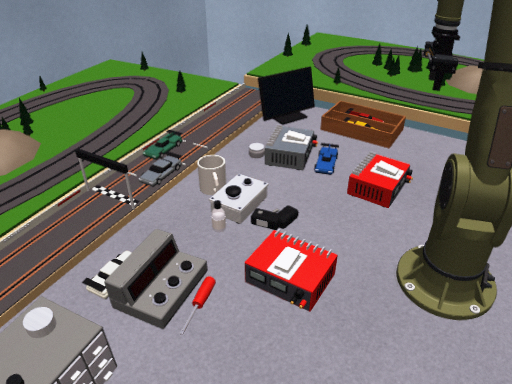

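Run:
```python
import cv2,numpy as np
a=cv2.imread("pics/top0.png"); b=cv2.imread("pics/side0.png")
def c(im,x,y,w,h,f): return cv2.resize(im[y:y+h,x:x+w],None,fx=f,fy=f,interpolation=cv2.INTER_CUBIC)
cv2.imwrite("pics/c1.png",np.vstack([np.hstack([c(a,120,115,80,60,5),c(a,325,135,80,60,5)]),np.hstack([c(a,120,150,80,60,5),c(a,235,135,80,60,5)])]))
cv2.imwrite("pics/c2.png",np.vstack([np.hstack([c(b,105,220,110,80,3.6),c(b,200,170,110,80,3.6)]),np.hstack([c(b,250,115,110,80,3.6),c(b,130,250,110,80,3.6)])]))
```

```text
(no output)
```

View pics/c1.png

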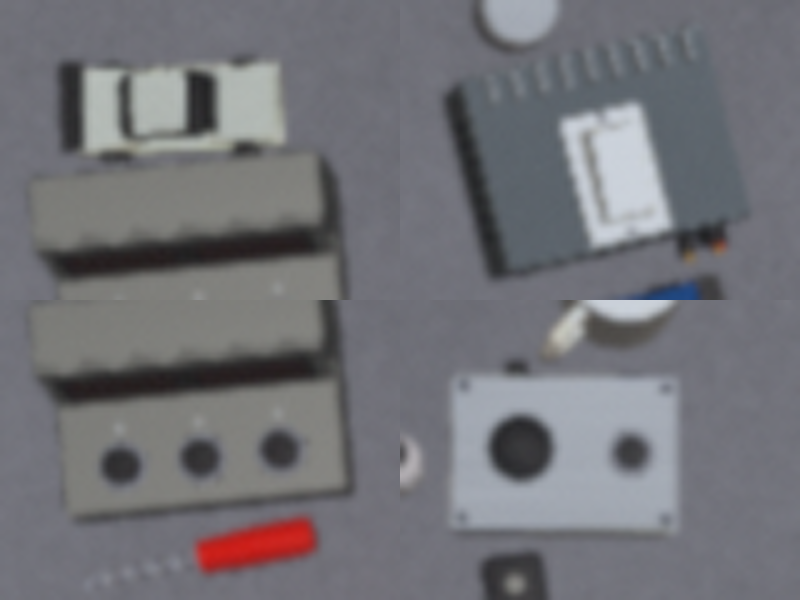

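View pics/c2.png

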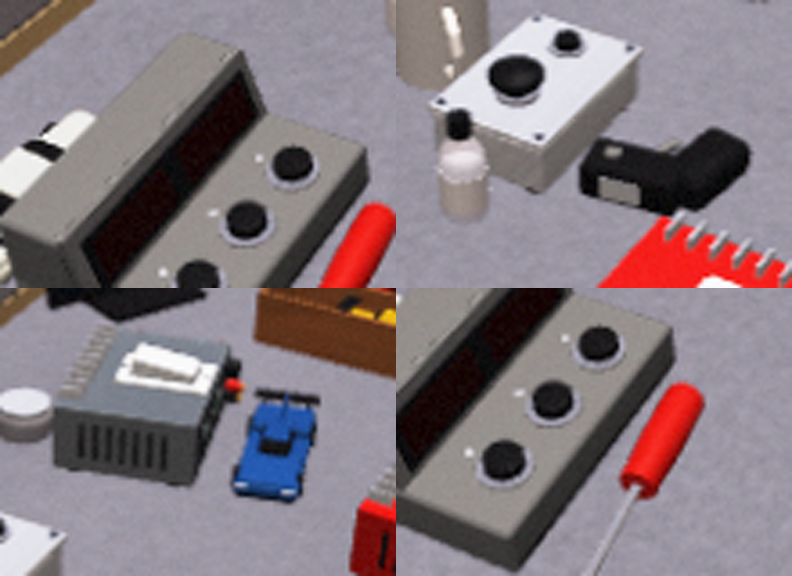

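```bash
cat > h.py <<'E'
from bench import ctrl
import numpy as np, cv2
I={n:ctrl.camera_info(n) for n in("top","side")}
def ray(ci,px):
    K=ci["camera_matrix"];k=ci["k1"]
    d=np.array([(px[0]-K[0,2])/K[0,0],(px[1]-K[1,2])/K[1,1]]);u=d.copy()
    for _ in range(20): u=d/(1+k*(u@u))
    return -ci["R"].T@ci["t"], ci["R"].T@np.array([*u,1])
def atz(ci,px,z):
    o,d=ray(ci,px); return o+d*(z-o[2])/d[2]
def proj(ci,X):
    p=ci["R"]@np.asarray(X)+ci["t"];u=p[:2]/p[2];u=u*(1+ci["k1"]*(u@u));K=ci["camera_matrix"]
    return u*[K[0,0],K[1,1]]+[K[0,2],K[1,2]]
E
python3 - <<'E'
from h import *
np.set_printoptions(precision=4,suppress=True)
t=lambda x,y,ox,oy:((x+.5)/5-.5+ox,(y+.5)/5-.5+oy)
s=lambda x,y,ox,oy:((x+.5)/3.6-.5+ox,(y+.5)/3.6-.5+oy)
for x in(280,200,120):
    print("key",atz(I["top"],t(x,{280:150,200:157,120:165}[x],120,150),.051))
print("key side",atz(I["side"],s(293,161,105,220),.051),atz(I["side"],s(246,217,105,220),.051))
print("start",atz(I["top"],t(120,147,235,0+135),.0765),atz(I["side"],s(120,74,200,170),.0765))
print("call",atz(I["top"],t(231,153,235,135),.063),atz(I["side"],s(172,38,200,170),.063))
for p in((160,120),(240,103),(272,228),(192,248)): print("plate",atz(I["top"],t(*p,325,135),.070))
for p in((68,82),(305,28),(348,212),(98,278)): print("lid",atz(I["top"],t(*p,325,135),.066))
E
```

```text
key [0.5088 0.2709 0.051 ]
key [0.5053 0.321  0.051 ]
key [0.5012 0.3711 0.051 ]
key side [0.5092 0.2719 0.051 ] [0.5057 0.322  0.051 ]
start [0.5494 0.0102 0.0765] [0.5466 0.0162 0.0765]
call [ 0.5465 -0.0595  0.063 ] [ 0.5477 -0.0595  0.063 ]
plate [ 0.5622 -0.2976  0.07  ]
plate [ 0.5722 -0.3489  0.07  ]
plate [ 0.4928 -0.3653  0.07  ]
plate [ 0.4812 -0.3142  0.07  ]
lid [ 0.5881 -0.2414  0.066 ]
lid [ 0.6205 -0.3943  0.066 ]
lid [ 0.5025 -0.4155  0.066 ]
lid [ 0.4639 -0.2553  0.066 ]
```

```bash
cat >> h.py <<'E'
from scipy.spatial.transform import Rotation as Ro
def st():
    s=ctrl.get_state();print("t",round(s["time"],2),"p",np.round(s["position"],4),"F",np.round(s["ft_force"],2),"g",round(s["grip_width"],3))
    R=Ro.from_rotvec(s["tool_rot"]).as_matrix();return s,R
def to(X,yz=None):
    s,R=st();print(np.round(R,3).tolist());print("tool mm",np.round(1000*R.T@(np.array(X)-s["position"]),1),"q",np.round(s["joint_positions"],2))
    if yz is not None: # desired world angle of tool z axis
        Rd=np.array([[0,0,np.cos(yz)],[0,0,np.sin(yz)],[0,-1,0.]]);Rd[:,0]=np.cross(Rd[:,1],Rd[:,2])
        print("turn",np.round(Ro.from_matrix(R.T@Rd).as_rotvec(),3))
E
python3 - <<'E'
from h import *
to([.5,-.2,.22])
for X in [(0.5488,-.3268,.087),(0.5271,-.3315,.07),(.509,.271,.051),(.548,.013,.0765)]: print(proj(I["top"],X),proj(I["side"],X))
for p in((498,125),(436,87),(410,110),(470,143)): print(atz(I["top"],p,.15)[:2],atz(I["top"],p,.05)[:2])
E
```

```text
t 0.1 p [ 0.1812 -0.6237  0.2216] F [-0.53 -0.39 -0.26] g 0.998
[[-0.96, -0.001, 0.279], [-0.279, 0.002, -0.96], [0.0, -1.0, -0.002]]
tool mm [-424.4    2.1 -317.9] q [ 1.3   0.32 -0.07  1.45  0.02  1.37 -0.06]
[367.53953306 161.79640486] [289.4613363  132.63779333]
[367.80229998 169.51677209] [296.11200454 138.38706178]
[175.55811519 179.53180148] [186.36634961 264.12686715]
[257.69818019 164.4520693 ] [233.15496857 189.41691392]
[ 0.64482079 -0.71319147] [ 0.66994271 -0.77702925]
[ 0.76389887 -0.5290425 ] [ 0.79909292 -0.57730419]
[ 0.69327943 -0.44443184] [ 0.72250019 -0.4855368 ]
[ 0.59064193 -0.62155017] [ 0.61118118 -0.67763653]
```

Call:
{"op": "play_rows", "data": {
  "translation": [
    [0,0,0],
    [0,0,0],
    [0,0,0],
    [-12,0,-15],
    [-23,0,-30],
    [-23,0,-30],
    [-23,0,-30],
    [-23,0,-30],
    [-23,0,-30],
    [-23,0,-30]
  ],
  "turn": [
    [0,0.094,0],
    [0,0.094,0],
    [0,0.094,0],
    [0,0,0],
    [0,0,0],
    [0,0,0],
    [0,0,0],
    [0,0,0],
    [0,0,0],
    [0,0,0]
  ],
  "fingers": [-1,-1,-1,-1,-1,-1,-1,-1,-1,-1],
  "grip_force": 20
}}

```text
time: 0.93
position: [0.3318, -0.4273, 0.2222]
tool_rot: [-0.001, 2.222, -2.221]
ft_force: [0.7, -1.2, -0.3]
grip_width: 0.325
```

```bash
python3 -c "
from h import *
to([.509,.271,.22],-np.pi/2)"
```

```text
t 0.93 p [ 0.3318 -0.4273  0.2222] F [ 0.67 -1.16 -0.33] g 0.325
[[-1.0, -0.0, 0.001], [-0.001, 0.0, -1.0], [0.0, -1.0, -0.0]]
tool mm [-177.7    2.3 -698.1] q [ 1.04  0.1  -0.19  1.72  0.02  1.33 -0.72]
turn [0.    0.001 0.   ]
```

Call:
{"op": "play_rows", "data": {
  "translation": [
    [-18,0,-36],
    [-18,0,-36],
    [-18,0,-36],
    [-18,0,-36],
    [-18,0,-36],
    [-18,0,-36],
    [-18,0,-36],
    [-18,0,-36],
    [-18,0,-36],
    [-18,0,-36]
  ],
  "turn": [
    [0,0,0],
    [0,0,0],
    [0,0,0],
    [0,0,0],
    [0,0,0],
    [0,0,0],
    [0,0,0],
    [0,0,0],
    [0,0,0],
    [0,0,0]
  ],
  "fingers": [-1,-1,-1,-1,-1,-1,-1,-1,-1,-1]
}}

```text
time: 1.77
position: [0.5111, -0.0671, 0.2224]
tool_rot: [-0.001, 2.221, -2.222]
ft_force: [0.6, -1.0, -0.1]
grip_width: 0.004
```

Call:
{"op": "play_rows", "data": {
  "translation": [
    [0,0,-36],
    [0,0,-36],
    [0,0,-36],
    [0,0,-36],
    [0,0,-36],
    [0,0,-36],
    [0,0,-36],
    [0,0,-36],
    [0,0,-25],
    [0,0,0]
  ],
  "turn": [
    [0,0,0],
    [0,0,0],
    [0,0,0],
    [0,0,0],
    [0,0,0],
    [0,0,0],
    [0,0,0],
    [0,0,0],
    [0,0,0],
    [0,0,0]
  ],
  "fingers": [-1,-1,-1,-1,-1,-1,-1,-1,-1,-1]
}}

```text
time: 2.6
position: [0.5082, 0.2512, 0.2224]
tool_rot: [-0.013, 2.222, -2.212]
ft_force: [-0.6, -0.6, 0.5]
grip_width: 0.006
```

```bash
python3 -c "
from h import *
to([.509,.271,.12],-np.pi/2)
for n in('wrist','side'): cv2.imwrite(f'pics/{n}1.png',ctrl.get_image(n))"
```

```text
t 2.6 p [0.5082 0.2512 0.2224] F [-0.62 -0.61  0.47] g 0.006
[[-1.0, -0.001, 0.01], [-0.01, 0.004, -1.0], [0.001, -1.0, -0.004]]
tool mm [ -1.2 102.5 -19.3] q [ 0.22  0.23 -0.83  1.64  0.17  1.35 -2.19]
turn [0.004 0.01  0.001]
```

View pics/wrist1.png

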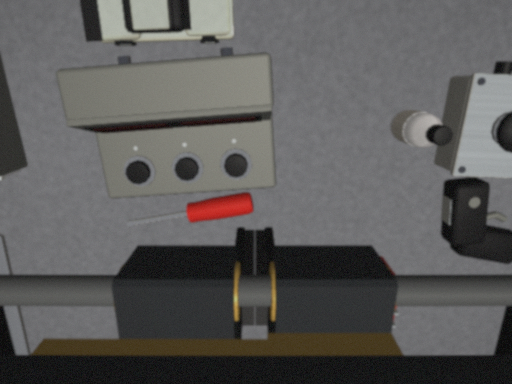

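View pics/side1.png

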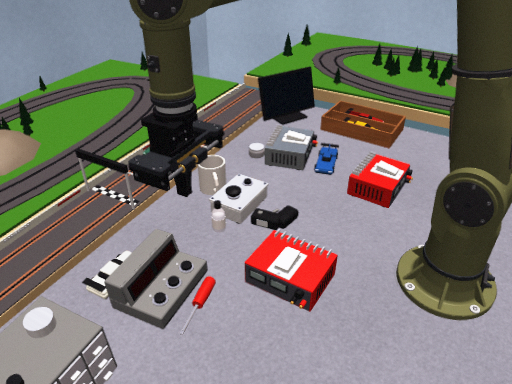

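```bash
python3 -c "
from h import *
to([.509,.271,.08],-np.pi/2)
w=ctrl.camera_info('wrist')
print(atz(w,(235.5,162.5),.051),atz(w,(187,167.5),.051),proj(I['side'],[.508,.251,.222]))"
```

```text
t 2.7 p [0.5099 0.245  0.222 ] F [ 0.85 -0.06  0.76] g 0.008
[[-1.0, -0.001, 0.004], [-0.004, -0.0, -1.0], [0.001, -1.0, 0.0]]
tool mm [  0.7 142.  -26.1] q [ 0.22  0.22 -0.82  1.64  0.17  1.35 -2.19]
turn [-0.     0.004  0.001]
[0.51592939 0.26315579 0.051     ] [0.51066986 0.31156874 0.051     ] [183.93938702 194.64692104]
```

```bash
python3 -c "
from h import *
w=ctrl.camera_info('wrist');im=ctrl.get_image('wrist');st()
cv2.imwrite('pics/w2.png',cv2.resize(im[110:220,90:290],None,fx=4,fy=4,interpolation=cv2.INTER_CUBIC))
print(proj(w,[.509,.271,.051]))"
```

```text
t 2.75 p [0.5106 0.2433 0.222 ] F [ 0.21 -0.55  0.61] g 0.001
[227.72666454 169.26779297]
```

View pics/w2.png

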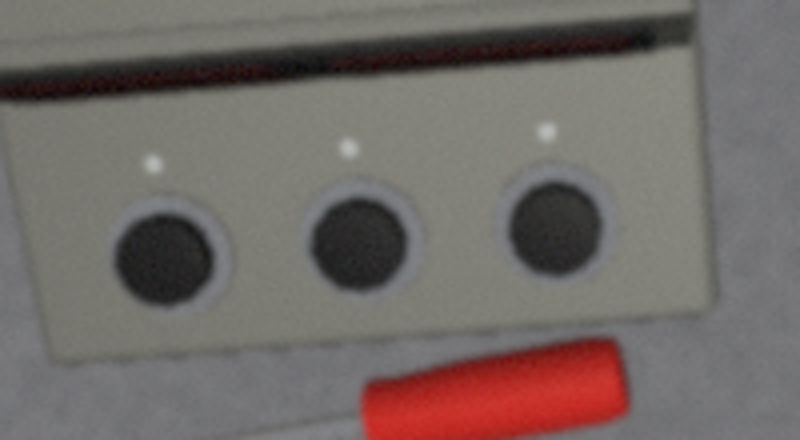

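Call:
{"op": "play_rows", "data": {
  "translation": [
    [0,0,-10],
    [0,0,-17],
    [0,25,0],
    [0,25,0],
    [0,25,0],
    [0,25,0],
    [0,25,0],
    [0,17,0],
    [0,0,0],
    [0,0,0]
  ],
  "turn": [
    [0,0,0],
    [0,0,0],
    [0,0,0],
    [0,0,0],
    [0,0,0],
    [0,0,0],
    [0,0,0],
    [0,0,0],
    [0,0,0],
    [0,0,0]
  ],
  "fingers": [-1,-1,-1,-1,-1,-1,-1,-1,-1,-1]
}}

```text
time: 3.58
position: [0.5105, 0.2699, 0.08]
tool_rot: [0.001, -2.219, 2.221]
ft_force: [0.1, -0.2, 1.0]
grip_width: 0.005
```

```bash
python3 -c "
from h import *
im=ctrl.get_image('side')
to([.51,.2705,.052],-np.pi/2)
cv2.imwrite('pics/s3.png',cv2.resize(im[190:310,100:260],None,fx=5,fy=5,interpolation=cv2.INTER_CUBIC))"
```

```text
t 3.63 p [0.5113 0.2707 0.0812] F [0.01 0.05 0.37] g 0.007
[[-1.0, 0.001, -0.001], [0.001, 0.0, -1.0], [-0.001, -1.0, -0.0]]
tool mm [ 1.3 29.2  0.2] q [ 0.13  0.39 -0.79  1.77  0.3   1.11 -2.33]
turn [ 0.    -0.001 -0.001]
```

View pics/s3.png

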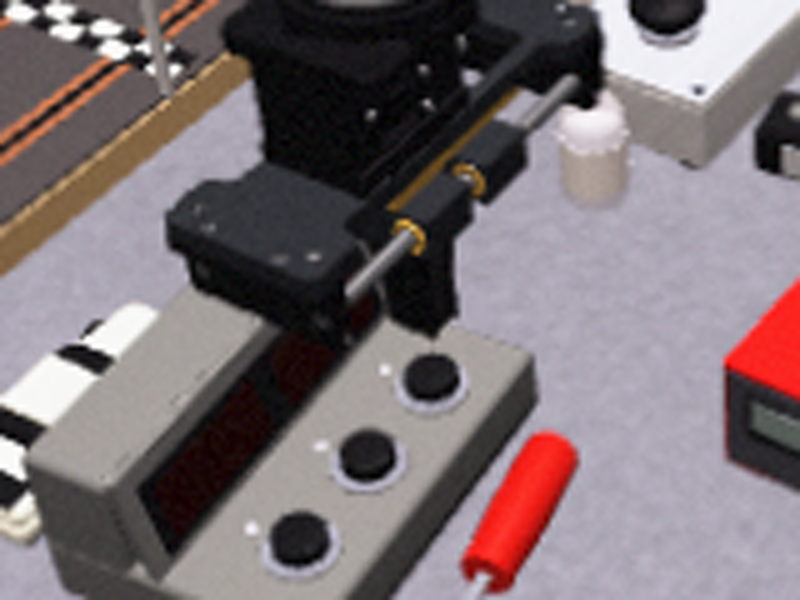

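Call:
{"op": "play_rows", "data": {
  "translation": [
    [0,6,0],
    [0,6,0],
    [0,6,0],
    [0,4,0],
    [0,3,0],
    [0,0,0],
    [0,0,0],
    [0,0,0],
    [0,0,0],
    [0,0,0]
  ],
  "turn": [
    [0,0,0],
    [0,0,0],
    [0,0,0],
    [0,0,0],
    [0,0,0],
    [0,0,0],
    [0,0,0],
    [0,0,0],
    [0,0,0],
    [0,0,0]
  ],
  "fingers": [-1,-1,-1,-1,-1,-1,-1,-1,-1,-1]
}}

```text
time: 4.47
position: [0.5108, 0.2712, 0.0558]
tool_rot: [-0.0, 2.221, -2.221]
ft_force: [0.3, -0.3, 0.5]
grip_width: 0.005
```

Call:
{"op": "play_rows", "data": {
  "translation": [
    [0,2,0],
    [0,2,0],
    [0,2,0],
    [0,1,0],
    [0,1,0],
    [0,1,0],
    [0,1,0],
    [0,0,0],
    [0,0,0],
    [0,0,0]
  ],
  "turn": [
    [0,0,0],
    [0,0,0],
    [0,0,0],
    [0,0,0],
    [0,0,0],
    [0,0,0],
    [0,0,0],
    [0,0,0],
    [0,0,0],
    [0,0,0]
  ],
  "fingers": [-1,-1,-1,-1,-1,-1,-1,-1,-1,-1]
}}

```text
time: 5.3
position: [0.5108, 0.2712, 0.0461]
tool_rot: [-0.0, 2.221, -2.221]
ft_force: [-1.0, -0.7, 5.9]
grip_width: 0.005
```

```bash
python3 -c "
from h import *
im=ctrl.get_image('side')
to([.51,.2705,.046],-np.pi/2)
cv2.imwrite('pics/s4.png',cv2.resize(im[230:310,120:240],None,fx=6,fy=6,interpolation=cv2.INTER_CUBIC))"
```

```text
t 5.35 p [0.5108 0.2711 0.0461] F [-1.25 -2.25  6.14] g 0.006
[[-1.0, 0.0, 0.001], [-0.001, -0.0, -1.0], [-0.0, -1.0, 0.0]]
tool mm [0.8 0.1 0.6] q [ 0.11  0.43 -0.77  1.8   0.34  1.05 -2.36]
turn [-0.     0.001 -0.   ]
```

View pics/s4.png

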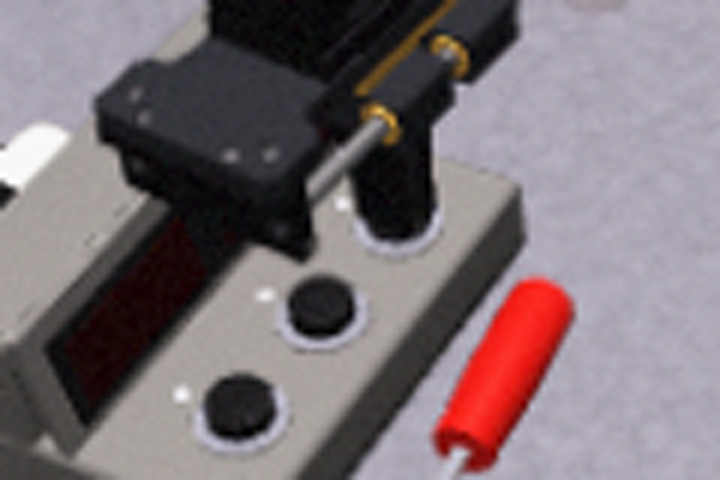

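The finger is centred on the reset key, at about 6 N and 5 mm of travel, so that press is done. Next I lift.

Call:
{"op": "play_rows", "data": {
  "translation": [
    [0,-4,0],
    [0,-8,0],
    [0,-20,0],
    [0,-30,0],
    [0,-30,0],
    [0,-30,0],
    [0,-20,10],
    [0,-5,25],
    [0,0,35],
    [0,0,36]
  ],
  "turn": [
    [0,0,0],
    [0,0,0],
    [0,0,0],
    [0,0,0],
    [0,0,0],
    [0,0,0],
    [0,0,0],
    [0,0,0],
    [0,0,0],
    [0,0,0]
  ],
  "fingers": [-1,-1,-1,-1,-1,-1,-1,-1,-1,-1]
}}

```text
time: 6.18
position: [0.5104, 0.1653, 0.1933]
tool_rot: [-0.003, 2.22, -2.218]
ft_force: [1.2, -0.9, 0.4]
grip_width: 0.006
```

Call:
{"op": "play_rows", "data": {
  "translation": [
    [-2,0,36],
    [-2,0,36],
    [-2,0,36],
    [-2,0,36],
    [-2,0,36],
    [-2,0,36],
    [-2,0,36],
    [-2,0,36],
    [-2,0,36],
    [-2,0,36]
  ],
  "turn": [
    [0,0,0],
    [0,0,0],
    [0,0,0],
    [0,0,0],
    [0,0,0],
    [0,0,0],
    [0,0,0],
    [0,0,0],
    [0,0,0],
    [0,0,0]
  ],
  "fingers": [-1,-1,-1,-1,-1,-1,-1,-1,-1,-1]
}}

```text
time: 7.02
position: [0.5305, -0.1965, 0.1926]
tool_rot: [-0.001, 2.221, -2.221]
ft_force: [1.7, 0.6, -0.2]
grip_width: 0.001
```

```bash
python3 -c "
from h import *
to([.5486,-.327,.2],-np.pi/2)"
```

```text
t 7.02 p [ 0.5305 -0.1965  0.1926] F [ 1.67  0.61 -0.23] g 0.001
[[-1.0, -0.0, 0.001], [-0.001, -0.0, -1.0], [0.0, -1.0, 0.0]]
tool mm [-17.9  -7.4 130.5] q [ 0.77  0.2  -0.52  1.69  0.1   1.28 -1.34]
turn [-0.     0.001  0.   ]
```

Call:
{"op": "play_rows", "data": {
  "translation": [
    [5,0,30],
    [5,0,30],
    [5,0,30],
    [8,0,20],
    [7,0,14],
    [0,0,6],
    [0,0,0],
    [0,0,0],
    [0,0,0],
    [0,0,0]
  ],
  "turn": [
    [0,0,0],
    [0,0,0],
    [0,0,0],
    [0,0,0],
    [0,0,0],
    [0,0,0],
    [0,0,0],
    [0,0,0],
    [0,0,0],
    [0,0,0]
  ],
  "fingers": [-1,-1,-1,-1,-1,-1,-1,-1,-1,-1]
}}

```text
time: 7.85
position: [0.502, -0.3231, 0.1927]
tool_rot: [-0.004, 2.22, -2.219]
ft_force: [0.5, 0.1, 0.5]
grip_width: 0.004
```

```bash
python3 -c "
from h import *
w=ctrl.camera_info('wrist');im=ctrl.get_image('wrist')
to([.5486,-.327,.11],-np.pi/2)
cv2.imwrite('pics/w5.png',cv2.resize(im[20:220,130:390],None,fx=3,fy=3,interpolation=cv2.INTER_CUBIC))
for X in [(0.5486,-.327,.087),(0.5271,-.3315,.07),(.5675,-.3235,.07)]: print((proj(w,X)-[130,20]+.5)*3-.5)
im=ctrl.get_image('top');cv2.imwrite('pics/t5.png',cv2.resize(im[100:220,120:320],None,fx=4,fy=4,interpolation=cv2.INTER_CUBIC))
"
```

```text
t 7.9 p [ 0.5019 -0.3234  0.1927] F [-0.11 -0.04  0.26] g 0.007
[[-1.0, 0.0, 0.003], [-0.003, 0.0, -1.0], [-0.0, -1.0, -0.0]]
tool mm [-46.6  82.7   3.8] q [ 0.9   0.25 -0.44  1.62  0.11  1.29 -1.12]
turn [ 0.     0.003 -0.   ]
[388.22856746 331.14086839]
[402.89905109 400.62627037]
[374.95977685 252.44380432]
```

View pics/w5.png

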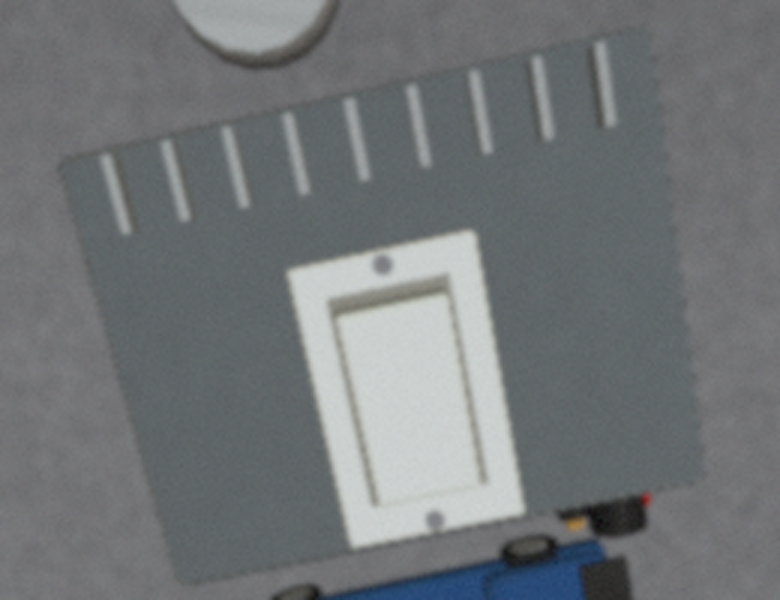

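Call:
{"op": "play_rows", "data": {
  "translation": [
    [-12,0,2],
    [-15,0,3],
    [-12,0,0],
    [-8,15,0],
    [0,22,0],
    [0,22,0],
    [0,18,0],
    [0,8,0],
    [0,0,0],
    [0,0,0]
  ],
  "turn": [
    [0,0,0],
    [0,0,0],
    [0,0,0],
    [0,0,0],
    [0,0,0],
    [0,0,0],
    [0,0,0],
    [0,0,0],
    [0,0,0],
    [0,0,0]
  ],
  "fingers": [-1,-1,-1,-1,-1,-1,-1,-1,-1,-1]
}}

```text
time: 8.78
position: [0.5481, -0.3296, 0.1073]
tool_rot: [-0.002, 2.222, -2.221]
ft_force: [0.6, -0.4, 0.3]
grip_width: 0.005
```

```bash
python3 -c "
from h import *
im=ctrl.get_image('side')
to([.549,-.328,.08],-np.pi/2)
cv2.imwrite('pics/s6.png',cv2.resize(im[80:180,230:350],None,fx=6,fy=6,interpolation=cv2.INTER_CUBIC))"
```

```text
t 8.83 p [ 0.5487 -0.33    0.1083] F [-0.58 -0.16 -0.1 ] g 0.002
[[-1.0, 0.001, 0.001], [-0.001, -0.001, -1.0], [-0.001, -1.0, 0.001]]
tool mm [-0.2 28.3 -2. ] q [ 0.84  0.41 -0.43  1.6   0.18  1.17 -1.2 ]
turn [-0.001  0.001 -0.001]
```

View pics/s6.png

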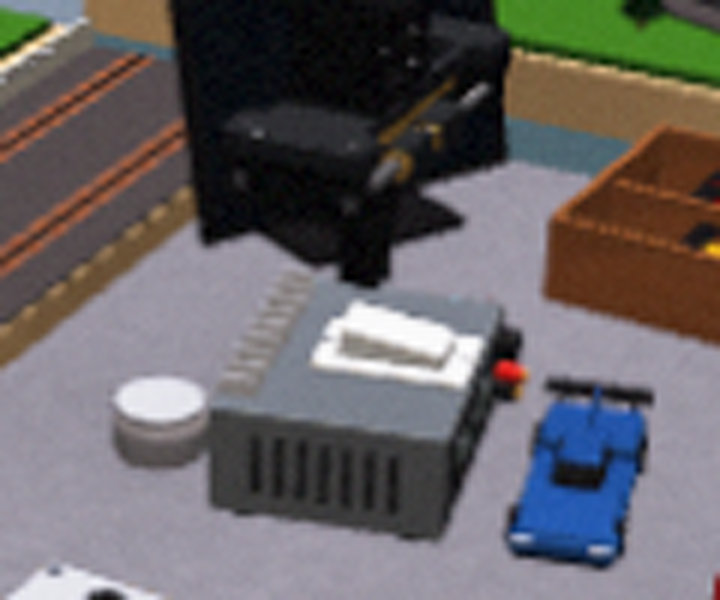

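View pics/t5.png

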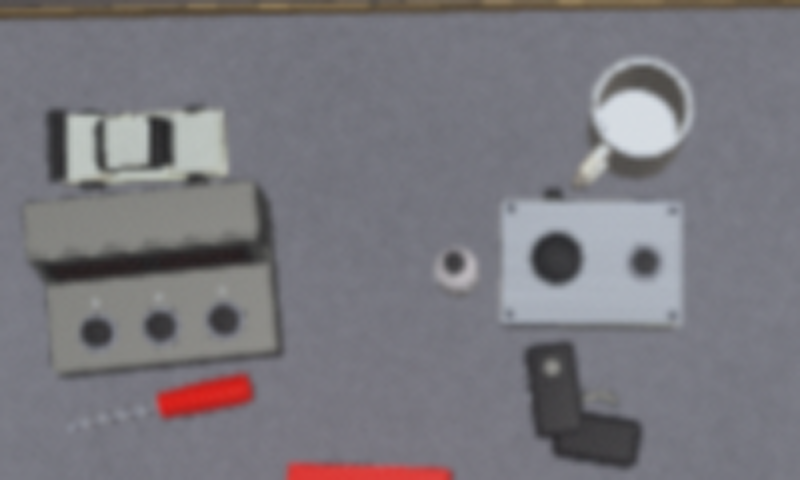

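Call:
{"op": "play_rows", "data": {
  "translation": [
    [0,4,-2],
    [0,5,0],
    [0,4,0],
    [0,3,0],
    [0,2,0],
    [0,1,0],
    [0,1,0],
    [0,1,0],
    [0,1,0],
    [0,0,0]
  ],
  "turn": [
    [0,0,0],
    [0,0,0],
    [0,0,0],
    [0,0,0],
    [0,0,0],
    [0,0,0],
    [0,0,0],
    [0,0,0],
    [0,0,0],
    [0,0,0]
  ],
  "fingers": [-1,-1,-1,-1,-1,-1,-1,-1,-1,-1]
}}

```text
time: 9.67
position: [0.5486, -0.3278, 0.0857]
tool_rot: [-0.0, 2.22, -2.221]
ft_force: [0.4, -0.0, 0.2]
grip_width: 0.007
```

Call:
{"op": "play_rows", "data": {
  "translation": [
    [0,1,0],
    [0,1,0],
    [0,1,0],
    [0,0.5,0],
    [0,0.5,0],
    [0,0.5,0],
    [0,0.5,0],
    [0,0.5,0],
    [0,0,0],
    [0,0,0]
  ],
  "turn": [
    [0,0,0],
    [0,0,0],
    [0,0,0],
    [0,0,0],
    [0,0,0],
    [0,0,0],
    [0,0,0],
    [0,0,0],
    [0,0,0],
    [0,0,0]
  ],
  "fingers": [-1,-1,-1,-1,-1,-1,-1,-1,-1,-1]
}}

```text
time: 10.5
position: [0.5495, -0.3277, 0.0814]
tool_rot: [0.001, 2.219, -2.22]
ft_force: [2.5, 2.0, 7.6]
grip_width: 0.002
```

```bash
python3 -c "
from h import *
im=ctrl.get_image('side')
to([.549,-.328,.08],-np.pi/2)
cv2.imwrite('pics/s7.png',cv2.resize(im[100:170,240:330],None,fx=8,fy=8,interpolation=cv2.INTER_CUBIC))"
```

```text
t 10.55 p [ 0.5496 -0.3278  0.0814] F [2.49 1.95 8.58] g -0.001
[[-1.0, 0.003, 0.001], [-0.001, -0.001, -1.0], [-0.003, -1.0, 0.001]]
tool mm [0.6 1.4 0.2] q [ 0.84  0.43 -0.43  1.63  0.19  1.12 -1.21]
turn [-0.001  0.001 -0.003]
```

View pics/s7.png

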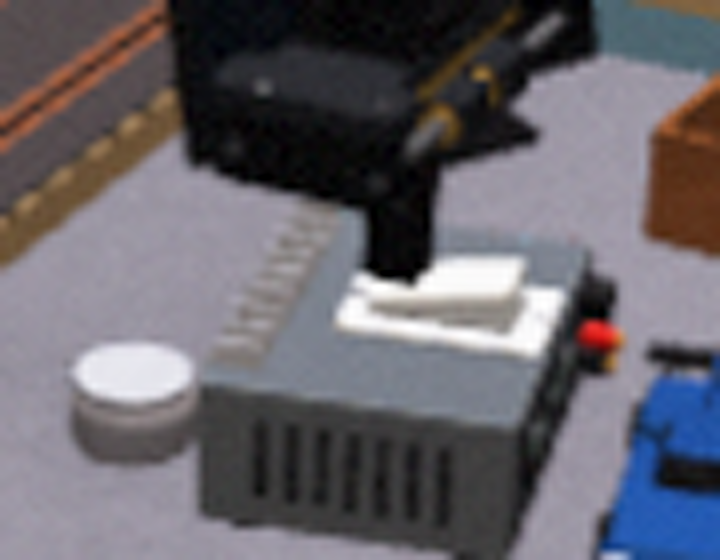

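The rocker has tipped and is against its stop at about 8 N. Next I lift and check it.

Call:
{"op": "play_rows", "data": {
  "translation": [
    [0,-2,0],
    [0,-4,0],
    [0,-10,0],
    [0,-20,0],
    [0,-30,0],
    [0,-30,0],
    [0,-10,0],
    [0,0,-10],
    [0,0,-20],
    [0,0,-30]
  ],
  "turn": [
    [0,0,0],
    [0,0,0],
    [0,0,0],
    [0,0,0],
    [0,0,0],
    [0,0,0],
    [0,0,0],
    [0,0,0],
    [0,0,0],
    [0,0,0]
  ],
  "fingers": [-1,-1,-1,-1,-1,-1,-1,-1,-1,-1]
}}

```text
time: 11.38
position: [0.5459, -0.2698, 0.184]
tool_rot: [-0.001, -2.217, 2.218]
ft_force: [0.2, 1.0, -0.6]
grip_width: 0.003
```

```bash
python3 -c "
from h import *
im=ctrl.get_image('side')
to([.548,.013,.19],-np.pi/2)
cv2.imwrite('pics/s8.png',cv2.resize(im[100:170,240:330],None,fx=8,fy=8,interpolation=cv2.INTER_CUBIC))"
```

```text
t 11.43 p [ 0.5475 -0.259   0.1843] F [-0.11  6.86 -0.34] g 0.006
[[-1.0, -0.003, 0.006], [-0.006, 0.006, -1.0], [0.003, -1.0, -0.006]]
tool mm [  -2.2   -4.1 -272. ] q [ 0.8   0.29 -0.48  1.6   0.13  1.29 -1.27]
turn [0.006 0.006 0.003]
```

View pics/s8.png

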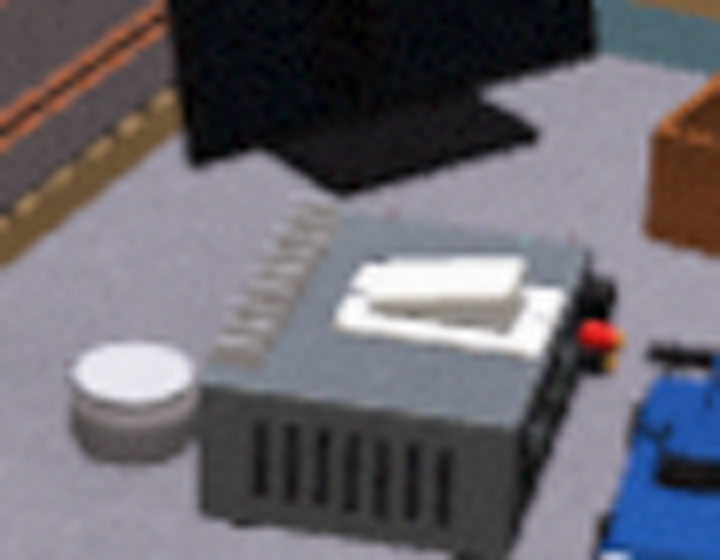

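Rocker is on and the box has not moved. Now to the start box.

Call:
{"op": "play_rows", "data": {
  "translation": [
    [5,0,-33],
    [7,0,-36],
    [7,0,-36],
    [7,0,-36],
    [7,0,-36],
    [7,0,-36],
    [7,0,-30],
    [5,0,-20],
    [0,0,-6],
    [0,0,0]
  ],
  "turn": [
    [0,0,0],
    [0,0,0],
    [0,0,0],
    [0,0,0],
    [0,0,0],
    [0,0,0],
    [0,0,0],
    [0,0,0],
    [0,0,0],
    [0,0,0]
  ],
  "fingers": [-1,-1,-1,-1,-1,-1,-1,-1,-1,-1]
}}

```text
time: 12.27
position: [0.4946, 0.003, 0.1849]
tool_rot: [-0.007, 2.22, -2.22]
ft_force: [0.2, -0.1, 0.2]
grip_width: 0.007
```

Call:
{"op": "play_rows", "data": {
  "translation": [
    [0,0,0],
    [0,0,0],
    [0,0,0],
    [0,0,0],
    [0,0,0],
    [0,0,0],
    [0,0,0],
    [0,0,0],
    [0,0,0],
    [0,0,0]
  ],
  "turn": [
    [0,0,0],
    [0,0,0],
    [0,0,0],
    [0,0,0],
    [0,0,0],
    [0,0,0],
    [0,0,0],
    [0,0,0],
    [0,0,0],
    [0,0,0]
  ],
  "fingers": [-1,-1,-1,-1,-1,-1,-1,-1,-1,-1]
}}

```text
time: 13.1
position: [0.4959, 0.001, 0.186]
tool_rot: [-0.001, 2.221, -2.221]
ft_force: [-0.2, 0.3, 0.1]
grip_width: 0.011
```

```bash
python3 -c "
from h import *
w=ctrl.camera_info('wrist');im=ctrl.get_image('wrist')
to([.548,.013,.1],-np.pi/2)
cv2.imwrite('pics/w9.png',cv2.resize(im[20:220,130:390],None,fx=3,fy=3,interpolation=cv2.INTER_CUBIC))
for X in [(0.5480,.012,.0765),(.547,-.0595,.063)]: print((proj(w,X)-[130,20]+.5)*3-.5)
"
```

```text
t 13.15 p [0.4959 0.0011 0.186 ] F [ 0.3  -0.34  0.8 ] g 0.008
[[-1.0, 0.0, 0.001], [-0.001, -0.0, -1.0], [-0.0, -1.0, 0.0]]
tool mm [-52.2  86.  -11.9] q [ 0.6   0.05 -0.66  1.85  0.03  1.25 -1.65]
turn [-0.     0.001 -0.   ]
[330.44324292 307.50731515]
[593.74147491 306.34882717]
```

View pics/w9.png

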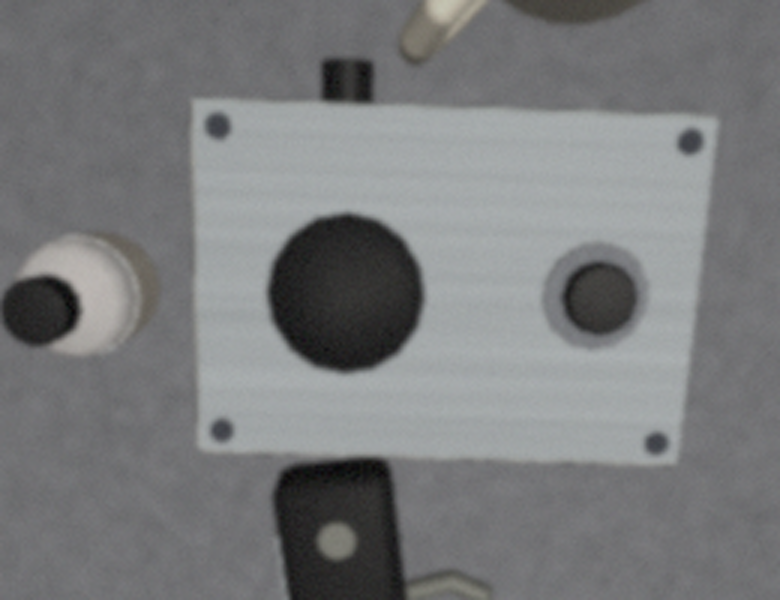

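Call:
{"op": "play_rows", "data": {
  "translation": [
    [-15,0,-3],
    [-20,0,-3],
    [-15,0,-2],
    [-5,15,0],
    [0,22,0],
    [0,22,0],
    [0,18,0],
    [0,10,0],
    [0,4,0],
    [0,0,0]
  ],
  "turn": [
    [0,0,0],
    [0,0,0],
    [0,0,0],
    [0,0,0],
    [0,0,0],
    [0,0,0],
    [0,0,0],
    [0,0,0],
    [0,0,0],
    [0,0,0]
  ],
  "fingers": [-1,-1,-1,-1,-1,-1,-1,-1,-1,-1]
}}

```text
time: 13.98
position: [0.5504, 0.0091, 0.0944]
tool_rot: [0.003, -2.221, 2.221]
ft_force: [0.5, 0.3, -0.0]
grip_width: 0.004
```

Call:
{"op": "play_rows", "data": {
  "translation": [
    [0,0,0],
    [0,0,0],
    [0,3,0],
    [0,3,0],
    [0,3,0],
    [0,2,0],
    [0,1,0],
    [0,0,0],
    [0,0,0],
    [0,0,0]
  ],
  "turn": [
    [0,0,0],
    [0,0,0],
    [0,0,0],
    [0,0,0],
    [0,0,0],
    [0,0,0],
    [0,0,0],
    [0,0,0],
    [0,0,0],
    [0,0,0]
  ],
  "fingers": [-1,-1,-1,-1,-1,-1,-1,-1,-1,-1]
}}

```text
time: 14.82
position: [0.5509, 0.0091, 0.0831]
tool_rot: [-0.001, 2.221, -2.221]
ft_force: [0.6, -0.3, -0.3]
grip_width: 0.007
```

```bash
python3 -c "
from h import *
im=ctrl.get_image('side')
to([.551,.0095,.0715],-np.pi/2)
cv2.imwrite('pics/s10.png',cv2.resize(im[150:230,190:310],None,fx=6,fy=6,interpolation=cv2.INTER_CUBIC))"
```

```text
t 14.87 p [0.551  0.0091 0.0831] F [-0.26 -0.25 -0.31] g -0.001
[[-1.0, 0.0, 0.001], [-0.001, -0.0, -1.0], [-0.0, -1.0, 0.0]]
tool mm [-0.  11.6 -0.4] q [ 0.51  0.29 -0.66  1.84  0.2   1.07 -1.79]
turn [-0.     0.001 -0.   ]
```

View pics/s10.png

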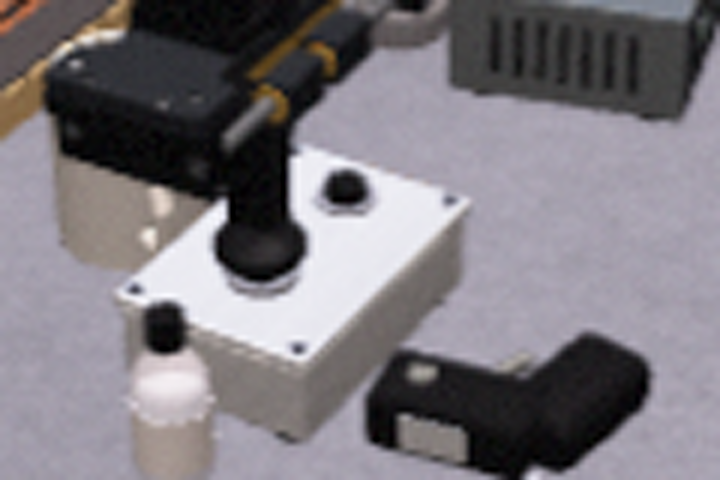

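Finger is over the mushroom centre. Press 11.5 mm (5 mm of travel).

Call:
{"op": "play_rows", "data": {
  "translation": [
    [0,2,0],
    [0,2,0],
    [0,2,0],
    [0,1,0],
    [0,1,0],
    [0,1,0],
    [0,1,0],
    [0,1.5,0],
    [0,0,0],
    [0,0,0]
  ],
  "turn": [
    [0,0,0],
    [0,0,0],
    [0,0,0],
    [0,0,0],
    [0,0,0],
    [0,0,0],
    [0,0,0],
    [0,0,0],
    [0,0,0],
    [0,0,0]
  ],
  "fingers": [-1,-1,-1,-1,-1,-1,-1,-1,-1,-1]
}}

```text
time: 15.7
position: [0.5509, 0.0091, 0.0719]
tool_rot: [-0.001, 2.221, -2.221]
ft_force: [-1.3, -0.4, 6.7]
grip_width: 0.008
```

Call:
{"op": "play_rows", "data": {
  "translation": [
    [0,-2,0],
    [0,-5,0],
    [0,-15,0],
    [0,-25,0],
    [0,-30,0],
    [0,-30,0],
    [0,-25,0],
    [0,-10,0],
    [0,0,0],
    [0,0,0]
  ],
  "turn": [
    [0,0,0],
    [0,0,0],
    [0,0,0],
    [0,0,0],
    [0,0,0],
    [0,0,0],
    [0,0,0],
    [0,0,0],
    [0,0,0],
    [0,0,0]
  ],
  "fingers": [-1,-1,-1,-1,-1,-1,-1,-1,-1,-1]
}}

```text
time: 16.53
position: [0.5506, 0.009, 0.2128]
tool_rot: [-0.001, 2.221, -2.222]
ft_force: [-0.2, 0.5, -1.8]
grip_width: 0.006
```

Call:
{"op": "play_rows", "data": {
  "translation": [
    [10,0,0],
    [10,0,0],
    [10,0,0],
    [10,0,0],
    [10,0,0],
    [0,0,0],
    [0,0,0],
    [0,0,0],
    [0,0,0],
    [0,0,0]
  ],
  "turn": [
    [0,0,0],
    [0,0,0],
    [0,0,0],
    [0,0,0],
    [0,0,0],
    [0,0,0],
    [0,0,0],
    [0,0,0],
    [0,0,0],
    [0,0,0]
  ],
  "fingers": [-1,-1,-1,-1,-1,-1,-1,-1,-1,-1]
}}

```text
time: 17.37
position: [0.5011, 0.0091, 0.2132]
tool_rot: [-0.001, 2.222, -2.221]
ft_force: [1.2, 0.3, 1.3]
grip_width: 0.004
```

```bash
python3 -c "
from h import *
im=ctrl.get_image('side');st()
cv2.imwrite('pics/s11.png',im)
b=cv2.imread('pics/side0.png');d=cv2.absdiff(im,b).max(2)
for n,(x,y,w,h) in dict(lap=(90,225,130,100),start=(208,170,90,60),power=(245,115,100,60)).items(): print(n,(d[y:y+h,x:x+w]>50).sum())"
```

```text
t 17.42 p [0.5011 0.0092 0.2133] F [-0.19 -0.15  0.29] g 0.006
lap 0
start 0
power 423
```

View pics/s11.png

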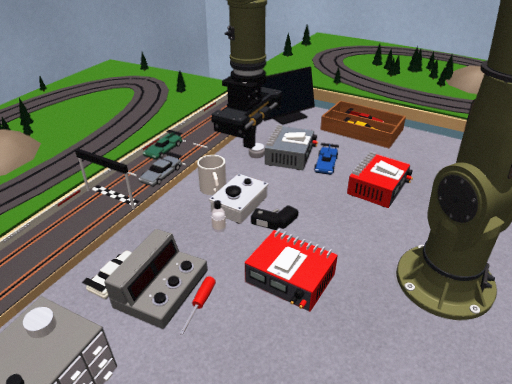

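```bash
python3 -c "
from bench import ctrl
print(ctrl.close_job())"
```

```text
the job is handed in; nothing more can be done
None
```

I pressed all three controls once each, in the order asked, with the fingers shut, and handed the job in at about 17.4 s. The hand-in reports no verdict.

| Control | Force at the press | What happened |
|---|---|---|
| Lap counter reset key (right-hand) | about 6 N | about 5 mm of travel, then let go |
| Power box rocker, raised half | 7.6–8.6 N | pressed until the force rose as it would at its stop; the side view afterwards shows it flipped to on |
| Start box mushroom button | about 6.7 N | about 4.5 mm of travel, then let go |

- **Last checks:** The final side picture showed no change from the first one at the lap counter or the start box. At the power box it differed where the rocker had flipped and the gripper was in view; the box itself and the other things on the desk looked unmoved. The hand was clear at z = 0.21 m with no contact force.
- **Disagreements:** For the start button, my camera estimates differed by up to about 8 mm. I took a point between the top and wrist views, and a side view before pressing showed the finger over the middle of the mushroom. One reading of 6.9 N sideways came up while the arm was braking in free space after the rocker. It was gone by the next reading.

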